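Dust on, then start the lathe

TASK

Get the lathe running with its dust extraction, by touch alone, picking nothing up, and in this order: push the tab of the bench dust gate all the way along so that the port is fully open, press the raised end of the large rocker on the switch box until it has tipped right over, then press the small round start button on the lathe pendant fully down and let it come back up. Do not press the mushroom stop button, the long bar key or the small lamp rocker, leave the pendant lying where it is, and leave the glue bottle, wooden bowl, steel chuck and wooden handle alone.

Things in the scene. Friction and masses are not known exactly. Their poses are not given: they have to be found in the camera images.
- port: Fixed cast aluminium dust port on the bench, 210 mm long (its x) by 110 wide (its y), rails' top at 26 mm. Origin: centre of the underside. The steel gate blade slides on it towards the port's own +x, which opens the dark round hole at the port's -x half.
- blade (a joint): How far the gate blade has been pushed, m: 0 covers the hole fully, 0.090 is fully open (end stop). Starts between 0 and 0.015. Slides towards the port's +x with about 2 N of friction and stays where it is left.
- tab_top (a point): Middle of the top edge of the blade's upright steel tab: a plate 10 mm thick along the port's x, 60 mm wide along its y, standing 42 mm above the blade; its top is 63 mm above the bench and the blade's upper face 21 mm above the bench. The blade reaches 44 mm either side of the tab along x. Moves with the blade.
- switchbox: Fixed grey extractor switch box, 130 by 130 mm, 45 mm high, with two rockers on top. Origin: centre of the underside. The large rocker is on its -y side (hinge at y = -25 mm); the small lamp rocker (16 mm wide, 32 mm long, centre at y = +42 mm, same lie) must not be pressed.
- rocker (a joint): Large rocker, rad: 0 = off (start), 0.40 = on (end stop). V-shaped: two faces, each 32 mm along the box's x and 34 mm wide, hinge along the box's y. At 0 the -x face is level and the +x face rises outward at 0.40 rad; at 0.40 the +x face is level, at the hinge's height. Friction 0.035 N m (1.5 to 3 N at the face); stays where it is left.
- rocker_raised (a point): Point to press on the large rocker: on the surface of its raised (+x) face, 21 mm out from the hinge line, mid-width. 8 mm above the hinge line when off; goes down to the hinge line's height when on.
- rocker_hinge (a point): Middle of the large rocker's V, on the surface and on the hinge line, 58 mm above the bench.
- lamp_rocker (a joint): Small lamp rocker, rad: 0 at the start, to be left there (0.40 if tipped).
- pendant: Loose black lathe pendant lying on the bench on rubber feet, 175 mm (its x) by 85 mm (its y), case top at 35 mm, about 0.9 kg. Origin: centre of the underside. Along its middle line, from -x to +x: mushroom stop button (x = -50 mm), small round start button (x = +12 mm), long bar key (x = +62 mm). All three are plain aluminium.
- start (a joint): Start button travel, m: 0 up, 0.006 fully down. Springy: begins to move at about 1.4 N, fully down at 4.5 N, comes back up by itself.
- start_top (a point): Centre of the top face of the small round start button, 28 mm in diameter; 49 mm above the bench when up; pressed straight down.
- stop (a joint): Mushroom stop button travel, m (0 up, 0.006 down): head 42 mm in diameter, top 61 mm above the bench. Not to be pressed.
- jog (a joint): Long bar key travel, m (0 up, 0.006 down): 16 mm (pendant's x) by 48 mm (its y), top 49 mm above the bench. Not to be pressed.
- glue: White glue bottle standing loose, 52 mm in diameter, 125 mm high; origin at the centre of its underside. Leave alone.
- bowl: Small turned wooden bowl, 84 mm across the rim, 50 mm high, loose; origin at the centre of its underside. Leave alone.
- chuck: Loose steel lathe chuck, 68 mm in diameter, 42 mm high; origin at the centre of its underside. Leave alone.
- handle: Turned dark wooden tool handle standing on end, 44 mm in diameter, 90 mm high, loose; origin at the centre of its underside. Leave alone.
Things that resemble listed ones, but are neither listed nor needed, are in the scene too. Leave any blue or pink look-alike of the switchbox alone.

How it is judged:
By the outcome, as a careful person would: the job done as asked, in the order asked, and still so for the second after the job is handed in, with the robot touching nothing.
It also fails if it takes over 58 s, if anything falls off the work surface, if the arm or the gripper's body presses on something with over 40 N, if the wrist force passes 120 N, or if a joint passes its speed limit or range.

ROBOT

A 6-joint arm with a two-finger parallel gripper is mounted at the origin on the work surface. World frame = base frame: x ahead of the robot, y to its left, z up, the work surface at z = 0. Lengths are in m, angles in rad, forces in N, time in s.
With the tool pointing down it reaches from about 0.375 to 0.9 m from the base axis. Payload 3.1 kg.
Tool frame: the origin (TCP) lies midway between the tips of the shut fingers; the grasp point (between the pads) lies 19 mm behind it; z points along the fingers, y is the line along which they close (so a half turn about z gives the same grasp; the last joint's range is limited). The gripper opens to 87 mm and grips with 3 to 60 N. Pads are 19 mm wide; open, the fingers measure 117 mm over their backs; the gripper's body (75 mm by 190 mm) begins 51 mm behind the grasp point.
Start: joints at [-1.5, 0.527, 1.433, -0, 1.181, -0.178], TCP at [0.154, -0.606, 0.223] pointing down, gripper open.
Joint ranges: [-3.08, 3.08], [-0.75, 2.2], [0.22, 2.44], [-1.43, 4.57], [0, 2.65], [-2.85, 2.85]. Speed limits (rad/s): [2.79, 2.79, 3.14, 3.14, 3.14, 3.14].

INTERFACE

Orientations are given as a unit quaternion [x, y, z, w].
In Python, from rig import robot gives the robot as it stands. The module is installed in compiled form; this text tells all that it offers.
- The arm moves only by the tool play_rows, never from a script. Its arguments are lists of equal length, an entry for each row: "gripper": the closure, from -1 (fully open) to 1 (shut); "delta_pos": the shift along the tool's x, y, z in cm, a list of three; "turn": the turn, a rotation vector about the tool's x, y, z in rad, a list of three. A call has 1 to 12 rows; each row is the pose to reach, as a shift and turn from the pose commanded when the call began, along the tool's axes at that moment; what a row does not reach only later rows make up. A row lasts 1/8 s, in which the tool goes at most 62.5 mm and 10.7 degrees, less where a joint would pass 70% of its speed; a pose out of reach is approached as far as the arm can. A call with a gripper value outside its range is refused whole. The fingers move at their own pace and stop on an object; "squeeze" is the grip in N (left out, the last holds). Time passes only in rows, so rows that repeat a pose let the fingers close. It gives the time, the measured TCP pose, the force, the opening and the grip force at its end, in the units of the state.
- robot.get_obs(): the state, without advancing time (a new reading comes with each control period).
- robot.camera(name): name is "side" or "top" or "wrist"; returns a dict with "color" (384x512x3 uint8, red, green, blue), "vfov" (degrees; the focal length in pixels is half the picture's height over the tangent of half this angle, whatever the lens; pixels are square), "cx", "cy" (the principal point, pixels), "R" (3x3) and "t" (3): a world point X has camera coordinates R X + t. Camera axes: x right, y down, z forward; pixel columns grow to the right and rows downward; lengths in m; the calibration is good to about 2 mm. The wrist camera is an equidistant fisheye: a pixel r from the principal point sees the ray r / f radians off the axis. A picture is of the moment at which its call begins. There is no depth.
- robot.hand_in(): hands the job in; it is judged then, once.
The state is a dict: "time": time; "q": joint angles; "joint_velocities": joint speeds; "joint_torque": joint torques, N m; "position": TCP position; "tool_rot": TCP orientation; "ft_force": force on the tool from outside, world axes, zero at the start; "moment": the same for the moment, N m; "grip_width": finger opening in m; "grip_force": force on a finger pad.
Only numpy, scipy, OpenCV 4.12 (cv2) and the standard library are available. Lean on these libraries where they do the work, as an engineer would, in place of code of your own. Each camera call takes 0.05 s, during which the arm holds its last target. There are 200 camera calls.

## Working session

There is one attempt and no reset: what is moved stays moved. The work goes in short steps, Python scripts to look and compute and a tool call to move; the robot and the scene stay as the last step left them, time stands still between calls to the robot, and variables do not carry over. Pictures are saved under pics/ and viewed, at most 10 in all, crops included, and the job is handed in when it is done.

Besides the shell and the picture viewer there is one more tool, called in YAML: its name, and indented under it one key for each argument. play_rows: Moves the arm, as the interface text tells. Its arguments: {"type":"object","properties":{"gripper":{"type":"array","items":{"type":"number"}},"delta_pos":{"type":"array","items":{"type":"array","items":{"type":"number"}}},"turn":{"type":"array","items":{"type":"array","items":{"type":"number"}}},"squeeze":{"type":"number"}},"required":["gripper","delta_pos","turn"]}

```bash
mkdir -p pics
cat > h.py <<'E'
import numpy as np, cv2, pickle
from rig import robot
def snap(n,tag):
    c=robot.camera(n); pickle.dump(c,open(f'pics/{tag}.pkl','wb'))
    cv2.imwrite(f'pics/{tag}.png',c['color'][:,:,::-1]); return c
def load(tag): return pickle.load(open(f'pics/{tag}.pkl','rb'))
def ray(c,u,v,fish=False):
    f=c['color'].shape[0]/2/np.tan(np.radians(c['vfov'])/2)
    a=np.array([(u-c['cx'])/f,(v-c['cy'])/f])
    if fish:
        r=np.hypot(*a); d=np.array([*(a/max(r,1e-9)*np.sin(r)),np.cos(r)])
    else: d=np.array([*a,1.])
    R=np.array(c['R']);t=np.array(c['t'])
    return -R.T@t, R.T@d
def onz(c,u,v,z,fish=False):
    o,d=ray(c,u,v,fish); return o+d*(z-o[2])/d[2]
def proj(c,X):
    f=c['color'].shape[0]/2/np.tan(np.radians(c['vfov'])/2)
    p=np.array(c['R'])@np.array(X)+np.array(c['t']); return np.array([c['cx'],c['cy']])+f*p[:2]/p[2]
E
python3 - <<'E'
from h import *
for n in('top','side'):
    c=snap(n,n+'0'); print(n,c['vfov'],c['cx'],c['cy'],-np.array(c['R']).T@c['t'])
a=load('top0')['color'];cv2.imwrite('pics/top0b.png',cv2.resize(a[:,:,::-1],(800,600),interpolation=cv2.INTER_CUBIC))
a=load('side0')['color'];cv2.imwrite('pics/side0b.png',cv2.resize(a[:,:,::-1],(800,600),interpolation=cv2.INTER_CUBIC))
print(robot.get_obs())
E
```

```text
top 44.68168326037243 263.7363109736561 188.721067974339 [ 0.35823747 -0.01784201  1.48595475]
side 47.84372013925257 254.3226383674064 184.66901941605556 [0.39416611 0.93366046 0.65919669]
{'time': 0.1, 'q': array([-1.50052517e+00,  5.28334708e-01,  1.43376559e+00,  1.62534544e-06,
        1.18138269e+00, -1.78491571e-01]), 'joint_velocities': array([-0.00129128, -0.00374349, -0.00288436,  0.00017441,  0.00149922,
        0.00094773]), 'joint_torque': array([-2.04059002e-04, -4.40986490e+01, -1.77151000e+01,  6.34423317e-02,
        5.33984858e-02, -4.77818548e-05]), 'position': array([ 0.15386602, -0.60509616,  0.22169586]), 'tool_rot': array([ 9.92274201e-01,  1.24060536e-01,  5.18687624e-05, -9.43744759e-04]), 'ft_force': array([ 0.32956427, -0.43158052,  0.05789762]), 'moment': array([-0.00791411,  0.01671738,  0.03543151]), 'grip_force': 0.0, 'grip_width': 0.08706603366878676}
```

View pics/top0b.png

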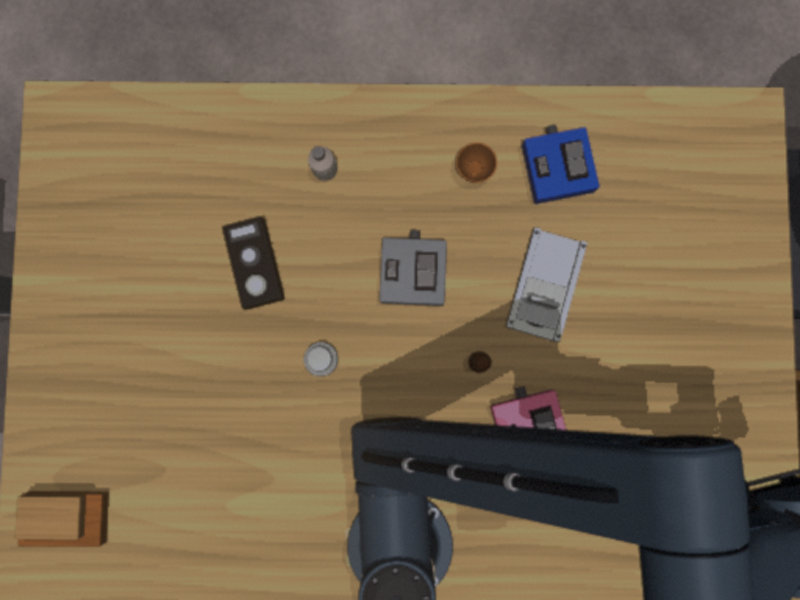

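View pics/side0b.png

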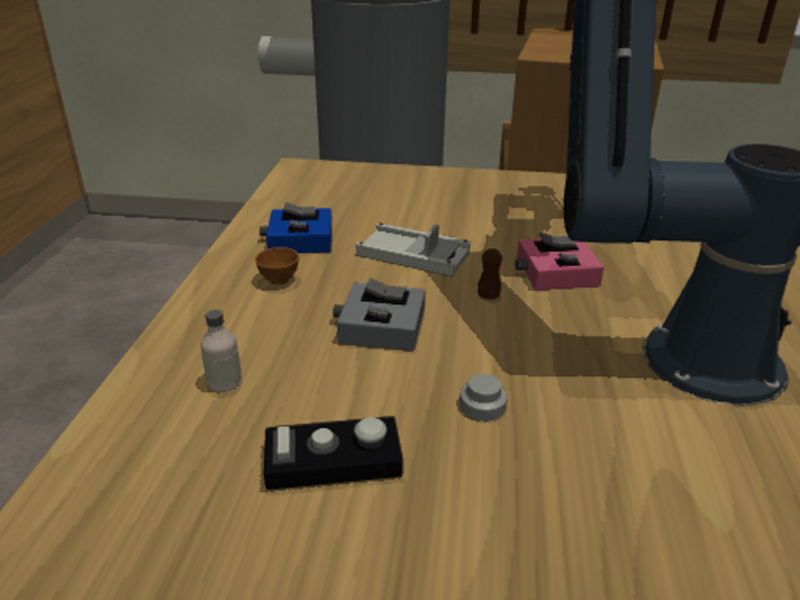

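The top view shows three boxes: grey (413,270), blue (560,165) and pink (530,415). I choose the grey one, with its large rocker at (426,270). The port is at (547,285) with its tab near (543,297). The pendant is at (253,262): bar key (243,232), start button (249,255), stop mushroom (255,285). The side view agrees. Next is a close crop of these three.

Run:
```python
from h import *
c=load('top0');s=load('side0')
def crop(a,u0,v0,w,h,k): return cv2.resize(a[v0:v0+h,u0:u0+w,::-1],(w*k,h*k),interpolation=cv2.INTER_CUBIC)
t=c['color'];q=s['color']
A=crop(t,135,130,60,75,4);B=crop(t,235,140,60,75,4);C=crop(t,318,142,65,75,4)
D=crop(q,210,170,70,60,4);E=crop(q,220,135,88,60,4)
top=np.hstack([A,B,C]);bot=np.hstack([D,E]);W=max(top.shape[1],bot.shape[1])
p=lambda m:np.pad(m,((0,0),(0,W-m.shape[1]),(0,0)))
m=np.vstack([p(top),p(bot)]);print(m.shape);cv2.imwrite('pics/m1.png',m)
# masks
hsv=cv2.cvtColor(t,cv2.COLOR_RGB2HSV)
def rect(mask,box,z,name):
    k=np.zeros(mask.shape,np.uint8);u0,v0,u1,v1=box;k[v0:v1,u0:u1]=mask[v0:v1,u0:u1]*255
    cs,_=cv2.findContours(k,cv2.RETR_EXTERNAL,cv2.CHAIN_APPROX_NONE);cc=max(cs,key=cv2.contourArea)
    P=np.array([onz(c,*x,z)[:2] for x in cc[:,0].astype(float)],np.float32)
    r=cv2.minAreaRect(P);print(name,np.round(r[0],4),np.round(r[1],4),round(r[2],1));print(np.round(cv2.boxPoints(r),4).tolist())
S=hsv[:,:,1];V=hsv[:,:,2]
rect((V<70),(138,135,190,202),0.035,'pend')
rect((S<60),(238,150,290,200),0.045,'box')
rect((S<60),(320,142,380,222),0.024,'port')
```

```text
(540, 740, 3)
pend [0.5588 0.2985] [0.1745 0.0855] 15.6
[[0.4632999897003174, 0.31619998812675476], [0.486299991607666, 0.2337999939918518], [0.6542999744415283, 0.2808000147342682], [0.6312999725341797, 0.36320000886917114]]
box [ 0.5465 -0.0216] [0.1288 0.1395] 88.0
[[0.47450000047683716, -0.08349999785423279], [0.6139000058174133, -0.0885000005364418], [0.6184999942779541, 0.04019999876618385], [0.47909998893737793, 0.04520000144839287]]
port [ 0.5214 -0.2913] [0.1137 0.2129] 74.2
[[0.4034000039100647, -0.31700000166893005], [0.6082000136375427, -0.375], [0.6392999887466431, -0.2655999958515167], [0.4345000088214874, -0.20759999752044678]]
```

View pics/m1.png

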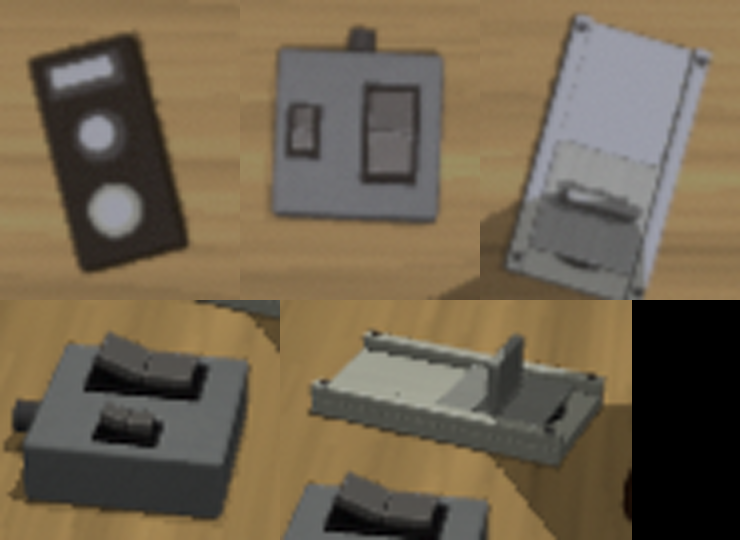

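The crop confirms the choice: the grey box's large rocker has its raised end at world +x. The port's hole is at its near (−x) end, with the tab top at about px (347,192). The start button is at px (159,163). Sizes come out as given (pendant 174.5×85.5 mm, port 213×114 mm).

```bash
cat >> h.py <<'E'
from scipy.spatial.transform import Rotation as Ro
def go(T,yaw):
    """tool-frame shift (cm) and turn to reach T with tool x at world yaw (deg), pointing down, from the measured pose"""
    o=robot.get_obs();R=Ro.from_quat(o['tool_rot']);G=Ro.from_euler('z',yaw,degrees=True)*Ro.from_rotvec([np.pi,0,0])
    d=R.inv().apply(np.array(T)-o['position'])*100;r=(R.inv()*G).as_rotvec()
    print('shift',np.round(d,2),'turn',np.round(r,3),'yaw now',np.degrees(np.arctan2(*R.as_matrix()[[1,0],0])).round(2))
E
python3 - <<'E'
from h import *
c=load('top0')
f=lambda x,y,xo,u0,v0:((x-xo+.5)/4-.5+u0,(y+.5)/4-.5+v0)
tab=onz(c,*f(598,198,480,318,142),.063)
print('tab',tab)
P=np.array([.5214,-.2913]);e=np.array([np.cos(np.radians(-15.8)),np.sin(np.radians(-15.8))])
print('tab in port',(tab[:2]-P)@e,(tab[:2]-P)@[-e[1],e[0]])
h=onz(c,*f(390,131,240,235,140),.058);print('hinge',h)
print('lamp',onz(c,*f(304,130,240,235,140),.055))
b=np.array([onz(c,*f(x,y,240,235,140),.045)[:2] for x,y in((282,48),(441,54),(437,221),(273,214))]);print('box',b.tolist(),b.mean(0))
s=onz(c,*f(97,133,0,135,130),.049);print('start',s)
g=np.array([.5588,.2985]);a=np.radians(15.6);print('start exp',g+.012*np.array([np.cos(a),np.sin(a)]))
T=tab.copy();T[:2]-=.035*e;T[2]=.16;print(T);go(T,-15.8)
E
```

```text
tab [ 0.48748995 -0.27617614  0.063     ]
tab in port -0.036746785618045084 0.005319413035798674
hinge [ 0.54398783 -0.04643651  0.058     ]
lamp [0.54458797 0.01987218 0.055     ]
box [[0.6102229088576518, 0.03799637994281199], [0.6065634269748383, -0.08609711968167787], [0.4758214633723592, -0.08351329731049201], [0.48018761705090324, 0.043410180077395666]] [ 0.54319885 -0.02205096]
start [0.57186424 0.30506027 0.049     ]
start exp [0.57035795 0.30172704]
[ 0.45381232 -0.26664633  0.16      ]
shift [ 37.4  -25.41   6.23] turn [-0.002  0.     0.525] yaw now 14.25
```

play_rows:
  gripper: [1, 1, 1, 1, 1, 1, 1, 1, 1, 1, 1]
  squeeze: 5
  delta_pos:
    - [4, -2.7, 0]
    - [9, -6, 0]
    - [14, -9.5, 0]
    - [19, -13, 0]
    - [24, -16, 0]
    - [29, -19.5, 1]
    - [33, -22.5, 3]
    - [37.4, -25.4, 5]
    - [37.4, -25.4, 6.2]
    - [37.4, -25.4, 6.2]
    - [37.4, -25.4, 6.2]
  turn:
    - [0, 0, 0]
    - [0, 0, 0.05]
    - [0, 0, 0.15]
    - [0, 0, 0.25]
    - [0, 0, 0.35]
    - [0, 0, 0.45]
    - [0, 0, 0.525]
    - [0, 0, 0.525]
    - [0, 0, 0.525]
    - [0, 0, 0.525]
    - [0, 0, 0.525]

```text
time: 1.48
position: [0.4535, -0.2688, 0.1609]
tool_rot: [0.99, -0.139, 0.0, 0.0]
ft_force: [-0.4, -0.3, -0.2]
grip_width: 0.0004
grip_force: 0.0
```

Run:
```python
from h import *
w=snap('wrist','w1');s=snap('side','s1');t=snap('top','t1')
o=robot.get_obs();print(o['time'],o['position'],o['ft_force'],o['grip_width'])
# pendant/box/port closeups from unobstructed top + wrist
cv2.imwrite('pics/w1b.png',cv2.resize(w['color'][:,:,::-1],(800,600),interpolation=cv2.INTER_CUBIC))
```

```text
1.625 [ 0.45356088 -0.26883973  0.16121988] [-0.81734188  0.97536209 -0.04995686] 0.0004294622977378658
```

View pics/w1b.png

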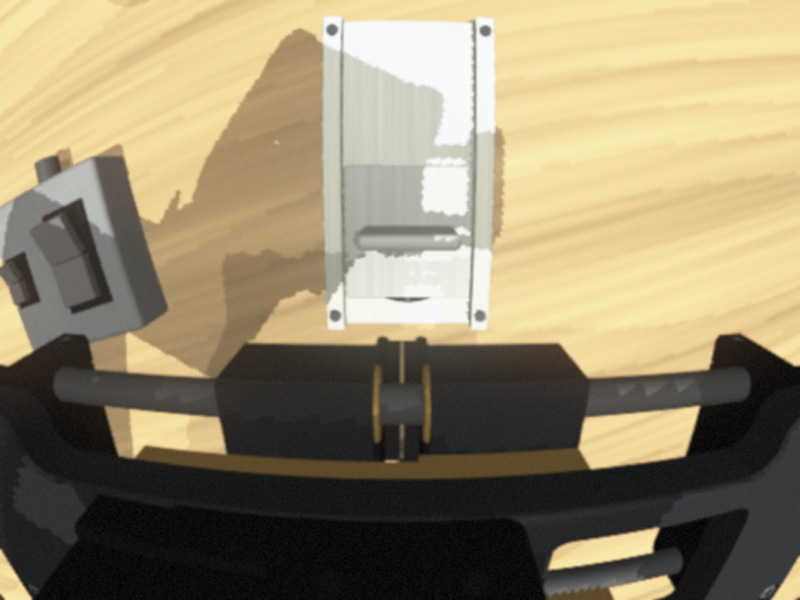

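The wrist view shows the port square to the tool. Tab top is at about (409,232), the screws at (332,30), (485,30), (335,316) and (480,316), and the hole's edge is just visible below the blade.

Run:
```python
from h import *
w=load('w1');f=lambda x,y:((x+.5)*.64-.5,(y+.5)*.64-.5)
tab=onz(w,*f(409,232),.063,True);print('tab',tab)
S=np.array([onz(w,*f(*p),.026,True)[:2] for p in((332,30),(485,30),(335,316),(480,316))])
P=S.mean(0);d=(S[0]+S[1]-S[2]-S[3])/2;print('port',P,'len',np.hypot(*d),'yaw',np.degrees(np.arctan2(d[1],d[0])))
e=d/np.hypot(*d);print('tab in port',(tab[:2]-P)@e,(tab[:2]-P)@[-e[1],e[0]])
T=tab.copy();T[:2]-=.030*e;T[2]=.038;go(T,np.degrees(np.arctan2(d[1],d[0])))
```

```text
tab [ 0.48687838 -0.28207216  0.063     ]
port [ 0.5188459  -0.29133042] len 0.19038563997305347 yaw -16.00848957035006
tab in port -0.033281094930158246 8.324125909261146e-05
shift [ 0.55  0.34 12.32] turn [ 0.001 -0.001  0.001] yaw now -15.94
```

play_rows:
  gripper: [1, 1, 1, 1, 1, 1, 1, 1, 1, 1, 1, 1]
  delta_pos:
    - [0.5, 0.3, 4]
    - [0.5, 0.3, 8]
    - [0.5, 0.3, 11.5]
    - [0.5, 0.3, 12.3]
    - [1.2, 0.3, 12.3]
    - [2.0, 0.3, 12.3]
    - [3.0, 0.3, 12.3]
    - [4.0, 0.3, 12.3]
    - [5.0, 0.3, 12.3]
    - [6.0, 0.3, 12.3]
    - [7.0, 0.3, 12.3]
    - [7.0, 0.3, 12.3]
  turn:
    - [0, 0, 0]
    - [0, 0, 0]
    - [0, 0, 0]
    - [0, 0, 0]
    - [0, 0, 0]
    - [0, 0, 0]
    - [0, 0, 0]
    - [0, 0, 0]
    - [0, 0, 0]
    - [0, 0, 0]
    - [0, 0, 0]
    - [0, 0, 0]

```text
time: 3.12
position: [0.522, -0.29, 0.0375]
tool_rot: [0.99, -0.138, 0.001, 0.0]
ft_force: [-0.1, 0.2, 0.1]
grip_width: 0.0003
grip_force: 0.0
```

Run:
```python
from h import *
o=robot.get_obs();print(o['time'],o['position'],o['ft_force'])
d=o['position'][:2]-[.5188,-.2913];a=np.radians(-16);print('tcp in port',d@[np.cos(a),np.sin(a)],d@[-np.sin(a),np.cos(a)])
```

```text
3.125 [ 0.52202697 -0.28998147  0.03754194] [-0.12084589  0.15903645  0.14348482]
tcp in port 0.00273852367786503 0.0021569267677932604
```

play_rows:
  gripper: [1, 1, 1, 1, 1]
  delta_pos:
    - [0.6, 0, 0]
    - [1.2, 0, 0]
    - [1.8, 0, 0]
    - [2.3, 0, 0]
    - [2.5, 0, 0]
  turn:
    - [0, 0, 0]
    - [0, 0, 0]
    - [0, 0, 0]
    - [0, 0, 0]
    - [0, 0, 0]

```text
time: 3.75
position: [0.5438, -0.2958, 0.0373]
tool_rot: [0.991, -0.137, -0.001, -0.0]
ft_force: [-5.8, 0.7, 2.8]
grip_width: 0.0006
grip_force: 2.9
```

Run:
```python
from h import *
o=robot.get_obs();print(o['position'],o['ft_force'])
d=o['position'][:2]-[.5188,-.2913];a=np.radians(-16);print('tcp in port',d@[np.cos(a),np.sin(a)],d@[-np.sin(a),np.cos(a)])
w=snap('wrist','w2');cv2.imwrite('pics/w2b.png',w['color'][:,:,::-1])
```

```text
[ 0.54377481 -0.29584706  0.03734186] [-5.78516286  0.70398538  2.81830421]
tcp in port 0.025260670436034065 0.0025130759065682667
```

View pics/w2b.png

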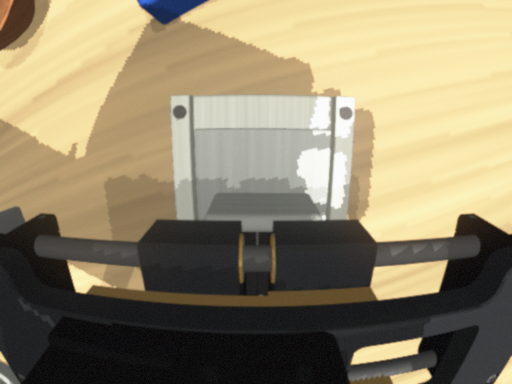

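The blade's front edge is at row 128 with the far screws at row 112, so it still has room to go. I'll continue in small steps.

play_rows:
  gripper: [1, 1, 1, 1, 1]
  delta_pos:
    - [0.3, 0, 0]
    - [0.6, 0, 0]
    - [0.9, 0, 0]
    - [1.2, 0, 0]
    - [1.2, 0, 0]
  turn:
    - [0, 0, 0]
    - [0, 0, 0]
    - [0, 0, 0]
    - [0, 0, 0]
    - [0, 0, 0]

```text
time: 4.42
position: [0.5437, -0.2957, 0.0374]
tool_rot: [0.991, -0.136, -0.013, -0.003]
ft_force: [-28.3, 1.0, 18.0]
grip_width: 0.0005
grip_force: 13.3
```

The position hasn't moved while the force rose to 28 N, so this is a hard stop. I'll back off and check.

play_rows:
  gripper: [1, 1, 1, 1, 1, 1]
  delta_pos:
    - [0, 0, 0]
    - [-1.5, 0, 0]
    - [-3, 0, -1]
    - [-3, 0, -6]
    - [-5, 0, -11]
    - [-5, 0, -11]
  turn:
    - [0, 0, 0]
    - [0, 0, 0]
    - [0, 0, 0]
    - [0, 0, 0]
    - [0, 0, 0]
    - [0, 0, 0]

```text
time: 5.18
position: [0.5101, -0.2877, 0.1526]
tool_rot: [0.99, -0.138, 0.005, 0.003]
ft_force: [0.2, -1.5, -0.2]
grip_width: 0.0005
grip_force: 0.0
```

Run:
```python
from h import *
o=robot.get_obs();print(o['time'],o['position'],o['ft_force'])
w=snap('wrist','w3');s=snap('side','s3')
A=cv2.resize(w['color'][:230,:,::-1],(800,360),interpolation=cv2.INTER_CUBIC)
B=cv2.resize(s['color'][130:190,210:310,::-1],(400,240),interpolation=cv2.INTER_CUBIC)
C=cv2.resize(s['color'][255:315,165:265,::-1],(400,240),interpolation=cv2.INTER_CUBIC)
cv2.imwrite('pics/m3.png',np.vstack([A,np.hstack([B,C])]))
```

```text
5.175 [ 0.51010418 -0.28770271  0.15260977] [ 0.1642789  -1.47873113 -0.2097541 ]
```

View pics/m3.png

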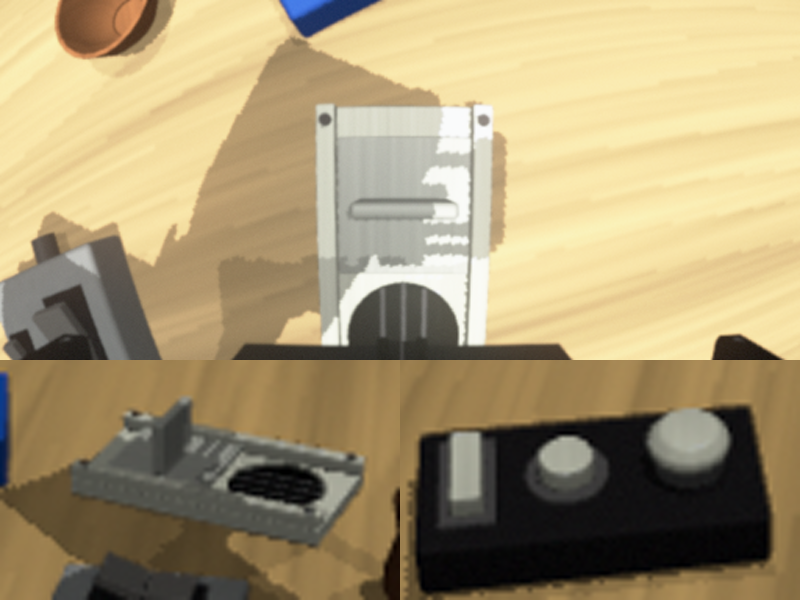

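The port is fully open: the whole hole is uncovered in both views (the side view at (275,485) in the montage). The start button's collar is low. Next is the rocker.

Run:
```python
from h import *
go([.5635,-.0472,.10],-1.8); go([.5635,-.0472,.056],-1.8)
```

```text
shift [ -1.27 -24.51   4.85] turn [ 0.002 -0.003 -0.245] yaw now -15.83
shift [ -1.29 -24.52   9.25] turn [ 0.002 -0.003 -0.245] yaw now -15.83
```

play_rows:
  gripper: [1, 1, 1, 1, 1, 1, 1, 1]
  delta_pos:
    - [-0.3, -5, 0]
    - [-0.6, -10, 0]
    - [-0.9, -16, 0]
    - [-1.1, -21, 2]
    - [-1.3, -24.5, 4.2]
    - [-1.3, -24.5, 4.9]
    - [-1.3, -24.5, 4.9]
    - [-1.3, -24.5, 4.9]
  turn:
    - [0, 0, 0]
    - [0, 0, -0.1]
    - [0, 0, -0.2]
    - [0, 0, -0.245]
    - [0, 0, -0.245]
    - [0, 0, -0.245]
    - [0, 0, -0.245]
    - [0, 0, -0.245]

```text
time: 6.28
position: [0.5626, -0.048, 0.0987]
tool_rot: [1.0, -0.016, 0.0, 0.0]
ft_force: [-0.3, -0.9, 0.2]
grip_width: 0.0006
grip_force: 0.0
```

Run:
```python
from h import *
w=snap('wrist','w4');s=snap('side','s4');go([.5635,-.0472,.056],-1.8);print(robot.get_obs()['position'])
A=cv2.resize(w['color'][80:300,120:400,::-1],(764,600),interpolation=cv2.INTER_CUBIC)
cv2.imwrite('pics/m4.png',np.hstack([cv2.resize(w['color'][:,:,::-1],(400,300)),cv2.resize(s['color'][150:240,190:310,::-1],(400,300),interpolation=cv2.INTER_CUBIC)]))
```

```text
shift [ 0.08 -0.08  4.31] turn [ 0.    -0.001 -0.002] yaw now -1.89
[ 0.56264843 -0.04798095  0.09908017]
```

View pics/m4.png

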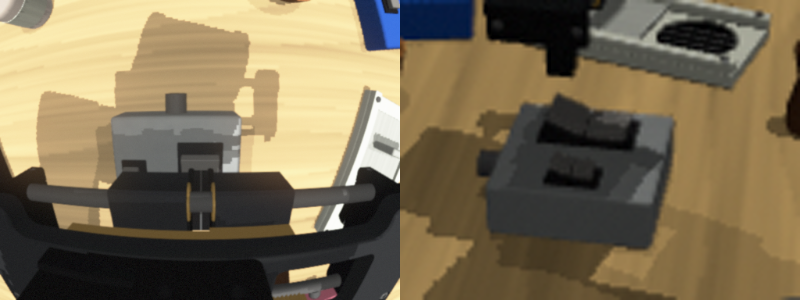

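The finger is centred over the raised half: the wrist view has the rocker at column 201 and the finger at 201, and the side view agrees. Pressing now.

play_rows:
  gripper: [1, 1, 1, 1, 1, 1]
  delta_pos:
    - [0.1, -0.1, 1.5]
    - [0.1, -0.1, 2.5]
    - [0.1, -0.1, 3.2]
    - [0.1, -0.1, 3.7]
    - [0.1, -0.1, 4.1]
    - [0.1, -0.1, 4.2]
  turn:
    - [0, 0, 0]
    - [0, 0, 0]
    - [0, 0, 0]
    - [0, 0, 0]
    - [0, 0, 0]
    - [0, 0, 0]

```text
time: 7.12
position: [0.5639, -0.0458, 0.0583]
tool_rot: [1.0, -0.015, 0.001, 0.0]
ft_force: [-2.7, 0.2, 17.2]
grip_width: 0.0005
grip_force: 8.7
```

play_rows:
  gripper: [1, 1, 1, 1, 1, 1]
  delta_pos:
    - [0, 0, 0.1]
    - [0, 0, 0.1]
    - [0, 0, -1.5]
    - [-2, 0, -6]
    - [-6, 0, -9]
    - [-6, 0, -9]
  turn:
    - [0, 0, 0]
    - [0, 0, 0]
    - [0, 0, 0]
    - [0, 0, 0]
    - [0, 0, 0]
    - [0, 0, 0]

```text
time: 7.88
position: [0.5005, -0.0431, 0.1482]
tool_rot: [1.0, -0.016, -0.001, -0.0]
ft_force: [0.3, 0.8, 0.1]
grip_width: 0.0005
grip_force: 0.0
```

Run:
```python
from h import *
w=snap('wrist','w5');s=snap('side','s5');o=robot.get_obs();print(o['time'],o['position'],o['ft_force'])
cv2.imwrite('pics/m5.png',np.hstack([cv2.resize(w['color'][:,:,::-1],(400,300)),cv2.resize(s['color'][150:240,190:310,::-1],(400,300),interpolation=cv2.INTER_CUBIC)]))
go([.5690,.3035,.16],15.6);go([.5715,.304,.07],15.6)
```

```text
7.975 [ 0.50324505 -0.04376963  0.14684451] [ 0.50849714  0.21361152 -0.67236365]
shift [  5.49 -34.92  -1.32] turn [ 0.    -0.001 -0.304] yaw now -1.79
shift [  5.73 -34.98   7.68] turn [ 0.    -0.001 -0.304] yaw now -1.79
```

View pics/m5.png

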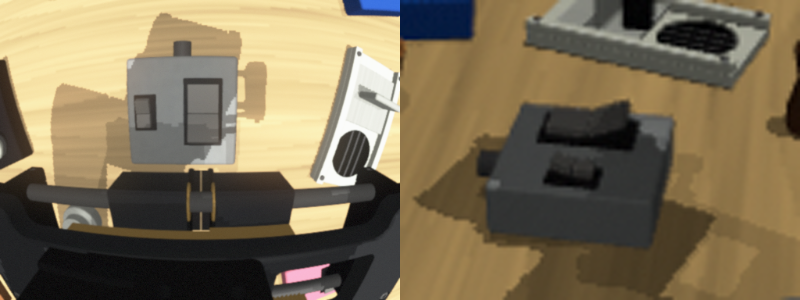

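The large rocker has tipped over: its raised end is now at the right in the side view, around (620,110). The lamp rocker at (570,170) is unchanged. Next I hover near the pendant.

play_rows:
  gripper: [1, 1, 1, 1, 1, 1, 1, 1, 1]
  delta_pos:
    - [0, -5, -1]
    - [0, -10, -1]
    - [0, -16, -1]
    - [0, -22, -1]
    - [0, -28, -1]
    - [0, -33.2, -1]
    - [0, -33.2, -1]
    - [0, -33.2, -1]
    - [0, -33.2, -1]
  turn:
    - [0, 0, 0]
    - [0, 0, -0.1]
    - [0, 0, -0.2]
    - [0, 0, -0.304]
    - [0, 0, -0.304]
    - [0, 0, -0.304]
    - [0, 0, -0.304]
    - [0, 0, -0.304]
    - [0, 0, -0.304]

```text
time: 9.1
position: [0.5136, 0.2866, 0.1559]
tool_rot: [0.991, 0.135, -0.001, 0.0]
ft_force: [0.4, 0.2, 0.1]
grip_width: 0.0003
grip_force: 0.0
```

Run:
```python
from h import *
w=snap('wrist','w6');o=robot.get_obs();print(o['time'],o['position'])
cv2.imwrite('pics/w6b.png',cv2.resize(w['color'][:,:,::-1],(800,600),interpolation=cv2.INTER_CUBIC))
```

```text
9.15 [0.51379422 0.28654513 0.15615957]
```

View pics/w6b.png

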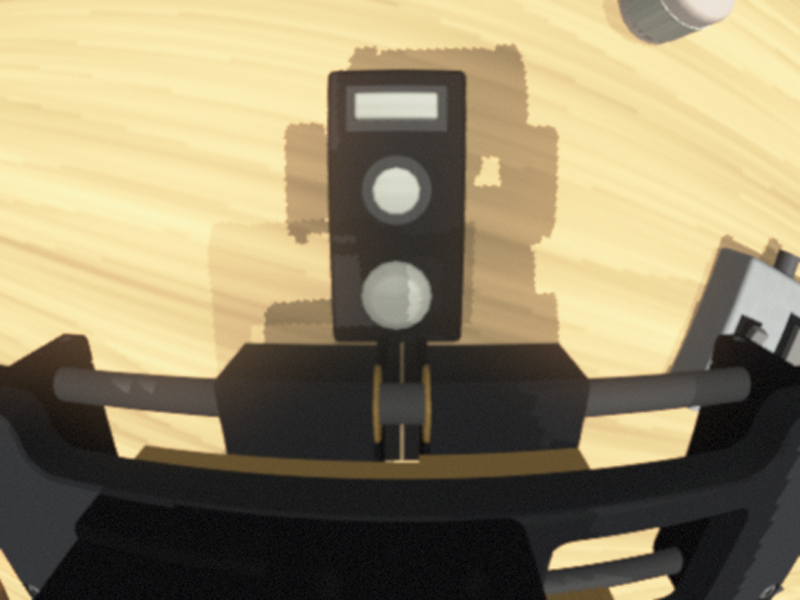

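The start button is at (397,190), the mushroom at (397,295) and the bar key at (396,105), and the pendant is aligned with the tool. I'll measure them by mask.

Run:
```python
from h import *
w=load('w6');g=cv2.cvtColor(w['color'],cv2.COLOR_RGB2GRAY)
k=np.zeros_like(g);k[100:140,225:280]=(g[100:140,225:280]>150)*255
cs,_=cv2.findContours(k,cv2.RETR_EXTERNAL,cv2.CHAIN_APPROX_NONE);cc=max(cs,key=cv2.contourArea)
P=np.array([onz(w,*p,.049,True)[:2] for p in cc[:,0].astype(float)],np.float32)
(x,y),r=cv2.minEnclosingCircle(P);print(x,y,'diam',2*r*1000)
go([x,y,.16],15.6);go([x,y,.057],15.6);go([x,y,.043],15.6)
```

```text
0.5694506168365479 0.3066672384738922 diam 26.762722060084343
shift [ 5.9  -0.45 -0.39] turn [ 0.     0.001 -0.002] yaw now 15.51
shift [ 5.91 -0.45  9.91] turn [ 0.     0.001 -0.002] yaw now 15.51
shift [ 5.91 -0.45 11.31] turn [ 0.     0.001 -0.002] yaw now 15.51
```

play_rows:
  gripper: [1, 1, 1, 1, 1, 1, 1, 1]
  delta_pos:
    - [3, -0.2, 0]
    - [6, -0.4, 0]
    - [6, -0.4, 0]
    - [6, -0.4, 5]
    - [6, -0.4, 8.5]
    - [6, -0.4, 9.9]
    - [6, -0.4, 9.9]
    - [6, -0.4, 9.9]
  turn:
    - [0, 0, 0]
    - [0, 0, 0]
    - [0, 0, 0]
    - [0, 0, 0]
    - [0, 0, 0]
    - [0, 0, 0]
    - [0, 0, 0]
    - [0, 0, 0]

```text
time: 10.15
position: [0.5714, 0.3082, 0.0592]
tool_rot: [0.991, 0.136, 0.001, -0.0]
ft_force: [0.2, -0.6, 0.4]
grip_width: 0.0005
grip_force: 0.0
```

play_rows:
  gripper: [1, 1, 1, 1, 1]
  delta_pos:
    - [0, 0.1, 0.6]
    - [0, 0.1, 1.0]
    - [0, 0.1, 1.3]
    - [0, 0.1, 1.5]
    - [0, 0.1, 1.5]
  turn:
    - [0, 0, 0]
    - [0, 0, 0]
    - [0, 0, 0]
    - [0, 0, 0]
    - [0, 0, 0]

```text
time: 10.78
position: [0.5711, 0.3072, 0.0434]
tool_rot: [0.991, 0.136, 0.001, -0.0]
ft_force: [-0.4, -1.1, 5.7]
grip_width: 0.0005
grip_force: 2.9
```

play_rows:
  gripper: [1, 1, 1]
  delta_pos:
    - [0, 0, 0.1]
    - [0, 0, 0.15]
    - [0, 0, 0.15]
  turn:
    - [0, 0, 0]
    - [0, 0, 0]
    - [0, 0, 0]

```text
time: 11.15
position: [0.5712, 0.3073, 0.0433]
tool_rot: [0.991, 0.136, 0.001, -0.0]
ft_force: [-2.2, -2.5, 12.1]
grip_width: 0.0008
grip_force: 6.2
```

The button is at its stop (z = 0.0433, 12 N). Now straight up and clear.

play_rows:
  gripper: [1, 1, 1, 1, 1, 1, 1, 1]
  delta_pos:
    - [0, 0, -1]
    - [0, 0, -3]
    - [0, 0, -8]
    - [0, 0, -13]
    - [-6, 0, -15]
    - [-12, 0, -15]
    - [-12, 0, -15]
    - [-12, 0, -15]
  turn:
    - [0, 0, 0]
    - [0, 0, 0]
    - [0, 0, 0]
    - [0, 0, 0]
    - [0, 0, 0]
    - [0, 0, 0]
    - [0, 0, 0]
    - [0, 0, 0]

```text
time: 12.15
position: [0.4557, 0.2751, 0.192]
tool_rot: [0.991, 0.136, 0.001, -0.0]
ft_force: [0.2, 0.9, 0.5]
grip_width: 0.0005
grip_force: 0.0
```

Run:
```python
from h import *
w=snap('wrist','w7');s=snap('side','s7');o=robot.get_obs();print(o['time'],o['position'],o['ft_force'])
cv2.imwrite('pics/m7.png',np.hstack([cv2.resize(w['color'][:,:,::-1],(400,300)),cv2.resize(s['color'][120:320,130:330,::-1],(400,300),interpolation=cv2.INTER_CUBIC)]))
# pendant moved? compare side views
a=load('side0')['color'][255:320,160:265].astype(int);b=s['color'][255:320,160:265].astype(int);print('diff',np.abs(a-b).mean())
for q in(a,b):
    ys,xs=np.where(q.max(2)<35);print(xs.min(),xs.max(),ys.min(),ys.max(),xs.mean(),ys.mean())
```

```text
12.25 [0.45709696 0.27538726 0.19175463] [-0.19232858  0.92422522 -0.19712224]
diff 14.19023199023199
9 96 12 57 53.42775742775743 37.88034188034188
9 97 12 57 53.66019032513878 37.37470261697066
```

View pics/m7.png

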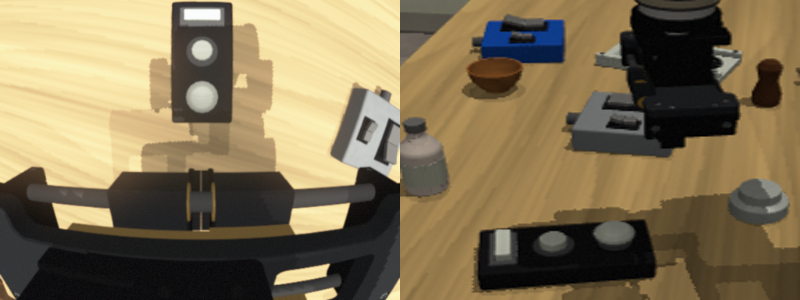

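The pendant hasn't moved, the buttons are up, the other objects are undisturbed and the robot is clear of everything. Handing in.

```bash
python3 -c "
from rig import robot
print(robot.hand_in())"
```

```text
the job is handed in; nothing more can be done
None
```

I handed the job in after about 12 s of robot time, done in the order asked: dust gate pushed to its end stop, large rocker tipped right over, start button pressed to its stop and released; I saw nothing else disturbed, and no verdict came back.

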